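Press an adapter cap home in the sprung nest

TASK

Pick up the press tool by its handle, set its flat foot centrally on the white cap in the assembly nest and press squarely down until the sprung plate bottoms out level and the cap is fully home in its grey shell; keep it pressed for about a second. Then stand the press tool upright back on its round rubber pad, wholly on it, and let go. Do not push the nest or the cap with the fingers, and leave the other things on the bench alone.

Things in the scene. Friction and masses are not known exactly. Their poses are not given: they have to be found in the camera images.
- press_tool_center (a point): Press tool: flat round steel foot 66 mm across, 14 mm thick, under a narrow neck and an upright black handle block; 101 mm tall. This point is on its axis, 50 mm above the foot's underside; z points up the handle. The handle spans 42 to 100 mm above the underside, is 28 mm thick along x and 44 mm wide along y: grip across the 28 mm. It starts standing on the pad.
- press_tool: The whole press tool, about 0.25 kg (0.2 to 0.33); origin at the centre of the underside of its foot, same axes as press_tool_center.
- pad: Black round rubber pad for the press tool, 116 mm across and 5 mm thick, fixed to the bench; origin at the centre of its underside.
- pad_top (a point): Centre of the rubber pad's upper face, 5 mm above the bench.
- nest: Assembly nest, fixed to the bench: dark steel base 120x120x12 mm, four guide posts 84 mm apart (tops 50 mm above the bench) and a sprung aluminium plate 104x104x10 mm that carries the grey lower shell of a power adapter (a square collar 53 mm wide, 14 mm high) with the white cap standing in it. Origin at the centre of the base's underside, z up.
- plate_center (a point): Centre of the sprung plate's upper face, 34 mm above the bench at rest; z is the plate's normal. The plate also rocks on its springs (about 1.4 N m per rad, up to 0.12 rad either way) if it is pressed off-centre or with a tilted tool.
- cap_top (a point): Centre of the flat top of the white cap in the nest (46x46 mm across, 43 mm high; an orange line round its foot vanishes into the grey collar when it is home); z up. 85 to 87 mm above the bench at the start; it sinks 8 mm with the plate and up to 8 mm more into the shell.
- plate_lift (a joint): How far the sprung plate is pressed down, m: 0 at the top, 0.008 bottomed out on its stops. It starts to move at about 2.5 N, takes about 7.5 N to bottom out, and springs back up when released.
- cover (a joint): How far the cap is pushed into the grey shell, m: starts at 0 to 0.002 (proud), 0.008 fully home. The snap fit resists with about 9 N, more than the plate's springs, so the plate bottoms out first, then the cap goes in; it stays where it is pushed. Beyond that both rest on hard stops.
- cutters: Bystander: side cutters with red handles, 55x110x10 mm, flat on the bench; origin at the centre of its underside.
- esd_brush: Bystander: black brush, 126 mm long, flat on the bench; origin at the centre of its underside.
- tweezers: Bystander: black tweezers, 120 mm long, flat on the bench; origin at the centre of its underside.
- usb_load: Bystander: black USB stick, 66x22x11 mm, flat on the bench; origin at the centre of its underside.
- marker: Bystander: red and white marker pen, 135 mm long, flat on the bench; origin at the centre of its underside.
Not all that is in view belongs to the job. Leave any red look-alike of the press_tool alone.

How it is judged (in metres and radians):
On the way, in this order (a step that is already met when the one before it is completed fails the run):
1. the press tool is lifted clear of its pad (z of press_tool_center in the frame of pad above 0.085 m and angle between press_tool_center's own z axis and vertical below 0.35 rad), for 0.1 s.
2. the foot of the press tool, centred on the cap to 15 mm, holds the sprung plate bottomed out and level to 2.5 degrees with the cap fully home (value of joint each of plate_lift, cover above 0.0065 m and angle between plate_center's own z axis and vertical below 0.044 rad and contact force between press_tool and nest above 4 N and horizontal distance between press_tool_center and cap_top below 0.015 m), for 0.4 s.
At the end, for the whole second after the job is handed in: The cap is home in its shell (within 1.5 mm), the sprung plate is back up (within 2 mm) and level, and the press tool stands upright and still on its rubber pad with its whole foot on the pad (axis within 27 mm of the pad's centre) (value of joint cover above 0.0065 m and value of joint plate_lift below 0.002 m and angle between plate_center's own z axis and vertical below 0.03 rad and horizontal distance between press_tool and pad_top below 0.027 m and z of press_tool in the frame of pad_top between -0.003 and 0.004 m and angle between press_tool_center's own z axis and vertical below 0.05 rad and linear speed of press_tool below 0.02 m/s); the robot touches nothing.
It fails at once if the fingers push the nest, plate or cap (contact force between the fingers and nest above 2 N).
It fails at once if one of the other loose things on the bench is moved by more than 30 mm (distance of any of cutters, marker, esd_brush, tweezers, usb_load from where it was at the start of the episode above 0.03 m).
It also fails if it takes over 58 s, if anything falls off the work surface, if the arm or the gripper's body presses on something with over 40 N, if the wrist force passes 120 N, or if a joint passes its speed limit or range.

ROBOT

A 6-joint arm with a two-finger parallel gripper is mounted at the origin on a cart in front of the work surface, level with it; the furniture and walls round the work are solid. World frame = base frame: x ahead of the robot, y to its left, z up, the work surface at z = 0. Lengths are in m, angles in degrees, forces in N, time in s.
With the tool pointing down it reaches from about 0.275 to 0.775 m from the base axis. Payload 14.6 kg.
Tool frame: the origin (TCP) lies midway between the tips of the shut fingers; the grasp point (between the pads) lies 19 mm behind it; z points along the fingers, y is the line along which they close (so a half turn about z gives the same grasp; the last joint's range is limited). The gripper opens to 85 mm and grips with 20 to 120 N. Pads are 22 mm wide; open, the fingers measure 114 mm over their backs; the gripper's body (76 mm by 85 mm) begins 54 mm behind the grasp point. The pads swing forward as they close: fully open they stand 13 mm farther back than shut.
Start: joints at [66.446, 15.075, -2.767, 72.158, 0, 81.102], TCP at [0.133, 0.508, 0.231] pointing down, gripper open.
Joint ranges: [-151.79, 151.79], [-50.71, 97.33], [-67.44, 78.34], [-121.81, 120.89], [-77.56, 73.72], [-180, 180]. Speed limits (degrees/s): [108.29, 108.29, 147.25, 159.86, 180, 180].

INTERFACE

Orientations are given as [roll, pitch, yaw] about the fixed x, y, z axes, in that order (R = Rz(yaw) Ry(pitch) Rx(roll)).
In Python, from plant import ctrl gives the robot as it stands. The module is installed in compiled form; this text tells all that it offers.
- The arm moves only by the shell command python3 -m creep 'ROWS'. ROWS is a JSON object of lists of equal length, an entry for each row: "hand": the finger opening in cm, from 0 to 8.54; "delta_pos": the shift along the tool's x, y, z in cm, a list of three; "yaw": the turn about the tool's z in degrees. In form: {"hand": [hand, ...], "delta_pos": [[x, y, z], ...], "yaw": [yaw, ...]}. A call has exactly 10 rows; each row shifts and turns the commanded pose from where the row before left it, along the tool's axes as they then stand; what a row does not reach is not made up. A row lasts 1/12 s, in which the tool goes at most 41.7 mm and 7.16 degrees, less where a joint would pass 70% of its speed; a pose out of reach is approached as far as the arm can. A call is refused whole if a number of a shift passes 4.17 or a number of a turn 7.16, either way. A call with a gripper value outside its range is refused whole. The fingers move at their own pace and stop on an object; the grip force is fixed at half the most. Time passes only in rows, so rows that do not move let the fingers close, or fill a call up. It gives the time, the measured TCP pose, the force, the opening and the grip force at its end, in the units of the state.
- ctrl.get_obs(): the state, without advancing time (a new reading comes with each control period).
- ctrl.snapshot(name): name is "scene" or "top" or "wrist"; returns the picture (480x640x3 uint8, red, green, blue); there is no depth.
- ctrl.camera_model(name): a dict with "camera_matrix" (3x3 intrinsics, pixels), "origin" and "orientation" of the camera in the world. Camera axes: x right, y up, looking along -z (the intrinsics and any distortion apply to the point x, -y, -z); pixel columns grow to the right and rows downward; lengths in m; the calibration is good to about 2 mm. A picture is of the moment at which its call begins: read the wrist's pose just before it. camera_model takes no time and is no camera call; for the wrist camera it gives the pose at the moment of the call.
- ctrl.close_job(): hands the job in; it is judged then, once.
Trained networks look in the newest picture that a camera, given by its name, has taken for a name from the list of things; names that differ only in an ending like _2 or _b are one class to them, and where a whole thing is asked for, a point or a joint stands for the part that bears it (a point fixed in the world has none). Each returns a list of dicts, best first, with "confidence" (0 to 1); they miss things now and then, are a little off and sometimes report something else, mostly with a low value. They report only what shows in the picture. A call takes as long as a camera call. They do not tell look-alikes from the thing itself.
- ctrl.cut_out(camera, query): "pixels" (480x640 bool, what is visible of it).
- ctrl.pinpoint(camera, query): "point" ([x, y, z] in m, in the coordinates of the camera as it stood for that picture, good to about 4 mm: a listed point, or the origin of a listed thing).
The state is a dict: "t": time; "joint_positions": joint angles; "qd": joint speeds; "tau": joint torques, N m; "tcp_pos": TCP position; "tcp_rot": TCP orientation; "wrist_force": force on the tool from outside, world axes, zero at the start; "moment": the same for the moment, N m; "finger_gap": opening from 0.0 (shut) to 1.0 (fully open); "grip_force": force on a finger pad.
Only numpy, scipy, OpenCV 4.12 (cv2) and the standard library are available. Lean on these libraries where they do the work, as an engineer would, in place of code of your own. Each camera call takes 0.05 s, during which the arm holds its last target. There are 200 camera calls.

## Working session

There is one attempt and no reset: what is moved stays moved. The work goes in short steps, Python scripts to look and compute and a shell command to move; the robot and the scene stay as the last step left them, time stands still between calls to the robot, and variables do not carry over. Pictures are saved under pics/ and viewed, at most 10 in all, crops included, and the job is handed in when it is done.

```bash
mkdir -p pics; cat > h.py <<'E'
import numpy as np, cv2
from plant import ctrl
from scipy.spatial.transform import Rotation as R
def cam(n):
    m=ctrl.camera_model(n); o=np.array(m["orientation"],float)
    if o.shape==(3,3): Q=o
    elif o.size==4: Q=None
    else: Q=R.from_euler('xyz',o,degrees=True).as_matrix()
    return np.array(m["camera_matrix"]),np.array(m["origin"]),Q
def look(n,f=None):
    c=cam(n); im=ctrl.snapshot(n)
    if f: cv2.imwrite(f,im[:,:,::-1])
    return im,c
def pix(c,p):
    K,o,Q=c; q=Q.T@(np.array(p)-o); u=K@np.array([q[0],-q[1],-q[2]]); return u[:2]/u[2]
def find(n,q,c):
    return [(round(d["confidence"],2),np.round(c[1]+c[2]@np.array(d["point"]),4),np.round(pix(c,c[1]+c[2]@np.array(d["point"])))) for d in ctrl.pinpoint(n,q)]
E
python3 - <<'E'
from h import *
print(ctrl.camera_model("top"),ctrl.get_obs())
for n in("top","scene"):
    im,c=look(n,f"pics/{n}0.png")
    for q in("press_tool_center","press_tool","pad_top","cap_top","plate_center","nest"): print(n,q,find(n,q,c))
E
```

```text
{'camera_matrix': array([[596.42060257,   0.        , 321.38544431],
       [  0.        , 596.42060257, 249.60512512],
       [  0.        ,   0.        ,   1.        ]]), 'origin': array([0.29212018, 0.23038411, 1.06694533]), 'orientation': array([ 11.09197448,   0.37904045, -91.50240733])} {'t': 0.0, 'joint_positions': array([ 6.64446912e+01,  1.50993144e+01, -2.80407109e+00,  7.21586828e+01,
       -8.67127660e-04,  8.11023845e+01]), 'qd': array([-0.04807105, -0.02036241, -0.01419108,  0.12100652,  0.09062745,
        0.01454735]), 'tau': array([-3.65837637e-03, -6.37622166e+01,  3.84571123e+01,  1.35819582e-02,
       -1.24025141e-04,  3.12204918e-05]), 'tcp_pos': array([0.13274046, 0.50765308, 0.23081878]), 'tcp_rot': array([-1.79938544e+02, -8.74337027e-03,  1.65342302e+02]), 'wrist_force': array([ 0.13881531,  0.38361817, -0.45059952]), 'moment': array([ 0.04303279, -0.00760018,  0.03091345]), 'grip_force': 0.0, 'finger_gap': 0.997163225137505}
top press_tool_center [(0.7, array([0.4058, 0.376 , 0.0482]), array([239., 301.])), (0.57, array([0.5169, 0.2735, 0.056 ]), array([29
[... 711 characters left out ...]
7 , 0.3773, 0.0496]), array([210., 249.])), (0.76, array([0.5166, 0.2711, 0.0544]), array([300., 234.])), (0.22, array([ 0.6745,  0.2148, -0.0055]), array([371., 221.]))]
scene press_tool [(0.86, array([4.117e-01, 3.791e-01, 2.000e-04]), array([215., 268.])), (0.64, array([0.5175, 0.2737, 0.0056]), array([299., 253.])), (0.44, array([ 0.3303,  0.3719, -0.0007]), array([186., 300.]))]
scene pad_top [(0.78, array([0.5257, 0.2844, 0.0081]), array([297., 247.]))]
scene cap_top []
scene plate_center [(0.94, array([0.5036, 0.0778, 0.0341]), array([397., 294.]))]
scene nest [(0.8, array([ 0.4985,  0.0777, -0.0016]), array([393., 311.])), (0.19, array([0.4987, 0.0783, 0.0871]), array([400., 273.]))]
```

View pics/top0.png

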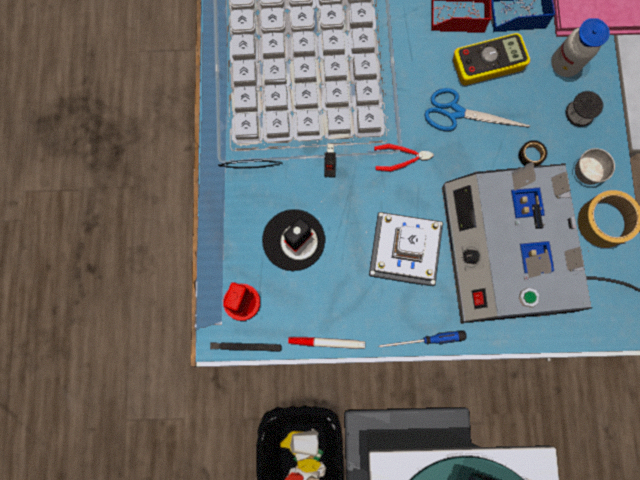

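View pics/scene0.png

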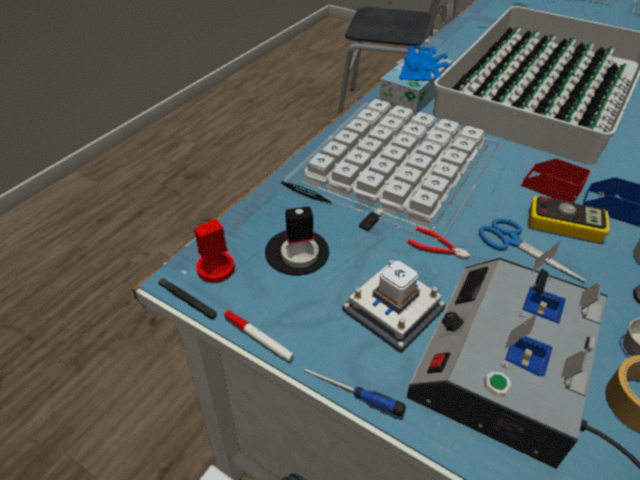

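Candidates for the press tool: a black handle on the black pad (top ~(297,238)) and a red look-alike (top ~(241,302)). I choose the black one. Next, a close crop and the hover offset.

```bash
cat >> h.py <<'E'
def go(p,yaw=None):
    s=ctrl.get_obs(); Q=R.from_euler('xyz',s["tcp_rot"],degrees=True).as_matrix()
    d=Q.T@(np.array(p)-s["tcp_pos"])*100
    print("tcp",s["tcp_pos"].round(4),s["tcp_rot"].round(2),"t",round(s["t"],2),"tool delta cm",d.round(2))
    if yaw is not None: print("world yaw change",(yaw-s["tcp_rot"][2]+90)%180-90,"-> tool yaw is negative of that")
E
python3 - <<'E'
from h import *
im=cv2.imread("pics/top0.png"); cv2.imwrite("pics/crop0.png",cv2.resize(im[195:330,210:350],None,fx=4,fy=4,interpolation=2))
K,o,Q=cam("wrist"); s=ctrl.get_obs(); T=R.from_euler('xyz',s["tcp_rot"],degrees=True).as_matrix()
print(K,"cam in tool",T.T@(o-s["tcp_pos"]),"view dir tool",T.T@(-Q[:,2]))
go([0.45,0.31,0.25])
E
```

```text
[[367.30497933   0.         314.67986676]
 [  0.         367.30497933 234.26758844]
 [  0.           0.           1.        ]] cam in tool [ 0.07452054  0.00031412 -0.14332093] view dir tool [-2.94184866e-01  3.52513798e-04  9.55748471e-01]
tcp [0.1328 0.5079 0.2313] [180.    -0.   165.34] t 0.7 tool delta cm [-35.69 -11.12  -1.87]
```

View pics/crop0.png

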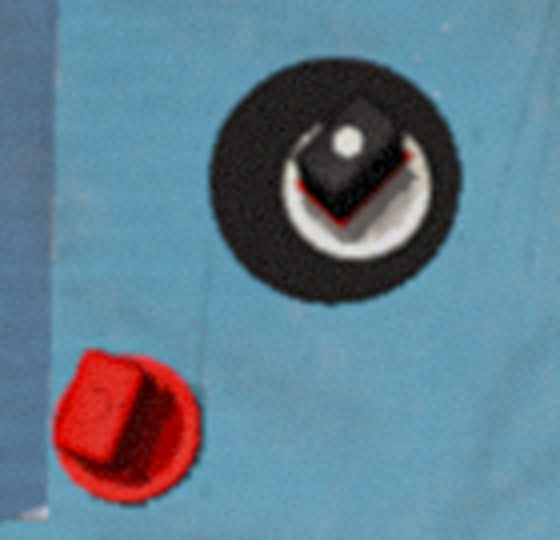

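The crop confirms the black-handled tool on the pad (crop ~(350,150)), with the handle's long side running up-right. The red look-alike is at crop (105,420) and stays alone. Moving to hover.

```bash
python3 -m creep '{"hand":[8.5,8.5,8.5,8.5,8.5,8.5,8.5,8.5,8.5,8.5],"delta_pos":[[-3.57,-1.11,-0.19],[-3.57,-1.11,-0.19],[-3.57,-1.11,-0.19],[-3.57,-1.11,-0.19],[-3.57,-1.11,-0.19],[-3.57,-1.11,-0.19],[-3.57,-1.11,-0.19],[-3.57,-1.11,-0.19],[-3.57,-1.11,-0.19],[-3.57,-1.11,-0.19]],"yaw":[0,0,0,0,0,0,0,0,0,0]}' && python3 -m creep '{"hand":[8.5,8.5,8.5,8.5,8.5,8.5,8.5,8.5,8.5,8.5],"delta_pos":[[0,0,0],[0,0,0],[0,0,0],[0,0,0],[0,0,0],[0,0,0],[0,0,0],[0,0,0],[0,0,0],[0,0,0]],"yaw":[5,5,5,5,5,0,0,0,0,0]}'
python3 - <<'E'
from h import *
im,c=look("wrist","pics/w1.png")
for q in("press_tool_center","press_tool","pad_top"): print(q,find("wrist",q,c))
go([0.517,0.273,0.2])
E
```

```text
t: 1.53
tcp_pos: [0.4516, 0.3089, 0.2505]
tcp_rot: [180.0, 0.0, 165.3]
wrist_force: [0.3, 1.2, -0.7]
finger_gap: 0.998
grip_force: 0.0
t: 2.37
tcp_pos: [0.4501, 0.3102, 0.2503]
tcp_rot: [-180.0, -0.0, 140.4]
wrist_force: [-0.6, 0.1, 0.5]
finger_gap: 0.995
grip_force: 0.0
press_tool_center [(0.88, array([0.4136, 0.3778, 0.0459]), array([346., 125.]))]
press_tool [(0.85, array([0.5197, 0.2745, 0.0044]), array([329., 261.])), (0.84, array([0.4138, 0.3759, 0.0009]), array([341., 126.]))]
pad_top []
tcp [0.4501 0.3102 0.2503] [180.    -0.   140.37] t 2.57 tool delta cm [-7.52  1.4   5.03]
```

View pics/w1.png

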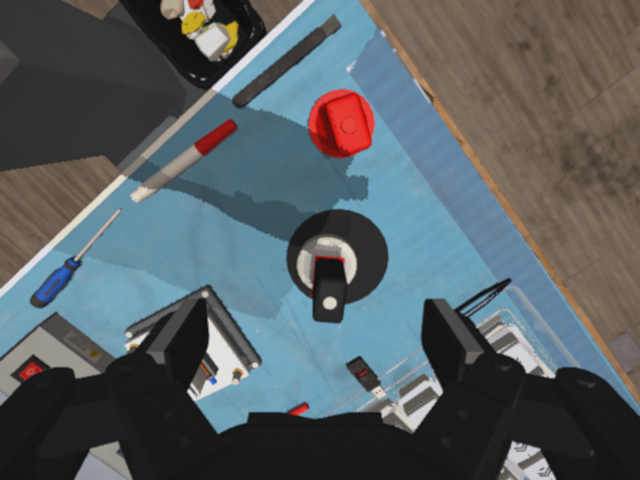

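The wrist view shows the black tool at (329,265) with its handle top at ~(330,303), nearly aligned with the fingers; the red one is at (342,124). I'll fit the tool's pose to its mask.

```bash
cat >> h.py <<'E'
from scipy.optimize import minimize
a=np.linspace(0,2*np.pi,60,endpoint=False)
def hull(c,P,S=4):
    m=np.zeros((480*S,640*S),np.uint8); u=np.array([pix(c,p) for p in P])
    cv2.fillConvexPoly(m,cv2.convexHull((u*S).round().astype(np.int32)),1); return m
def model(c,x,y,yaw,z0):
    m=np.zeros((1920,2560),np.uint8); A=R.from_euler('z',yaw,degrees=True).as_matrix()
    m|=hull(c,[[x+.033*np.cos(t),y+.033*np.sin(t),z0+h] for t in a for h in(0,.014)])
    m|=hull(c,[A@[i*.014,j*.022,h]+[x,y,z0] for i in(-1,1) for j in(-1,1) for h in(.042,.1)])
    return cv2.resize(m.astype(np.float32),(640,480),interpolation=cv2.INTER_AREA)
def fit(n,c,p0,z0=.005):
    t=pix(c,[p0[0],p0[1],z0+.05])
    for d in ctrl.cut_out(n,"press_tool"):
        k=np.argwhere(d["pixels"]).mean(0)[::-1]
        if np.hypot(*(k-t))<30:
            M=d["pixels"].astype(np.float32)
            f=lambda v:np.abs(model(c,v[0]/1e3,v[1]/1e3,v[2],z0)-M).sum()
            b=min((minimize(f,[p0[0]*1e3,p0[1]*1e3,p0[2]+w],method='Nelder-Mead',options=dict(initial_simplex=np.array([[p0[0]*1e3+i,p0[1]*1e3+j,p0[2]+w+l] for i,j,l in((0,0,0),(5,0,0),(0,5,0),(0,0,8))]),maxfev=120)) for w in(-6,6)),key=lambda r:r.fun)
            return b.x.round(2),b.fun,M.sum(),d["confidence"]
E
python3 - <<'E'
from h import *
im,c=look("wrist"); print(fit("wrist",c,(.518,.274,50)))
print("dot model px",pix(c,[.518,.274,.106]))
im,c=look("top"); print(fit("top",c,(.518,.274,50))); 
for q in("pad_top","cap_top","nest"): print(q,find("top",q,c))
im,c=look("wrist"); print(find("wrist","press_tool",c)); print(find("wrist","pad",c))
E
```

```text
(array([517.46, 272.25,  45.78]), np.float64(179.0625), np.float32(3861.0), 0.76)
dot model px [331.69775834 302.05478488]
None
pad_top []
cap_top [(0.68, array([0.4987, 0.0776, 0.0851]), array([413., 239.]))]
nest [(0.55, array([0.4968, 0.0794, 0.0024]), array([405., 250.]))]
[(0.94, array([0.5171, 0.2726, 0.0054]), array([326., 260.])), (0.56, array([0.4156, 0.3781, 0.0016]), array([343., 126.]))]
[]
```

```bash
python3 -m creep '{"hand":[8.5,8.5,8.5,8.5,8.5,8.5,8.5,8.5,8.5,8.5],"delta_pos":[[-1.9,0.35,0],[-1.9,0.35,0],[-1.9,0.35,1],[-1.9,0.35,1],[0,0,2],[0,0,2],[0,0,2],[0,0,0.6],[0,0,0],[0,0,0]],"yaw":[0,0,0,0,4.6,0,0,0,0,0]}'
python3 - <<'E'
from h import *
im,c=look("wrist","pics/w2.png"); print(fit("wrist",c,(.5175,.2725,46)))
print("dot px",pix(c,[.5175,.2725,.106]))
go([0.5175,0.2725,0.060],135.8)
E
```

```text
t: 3.9
tcp_pos: [0.5177, 0.2726, 0.165]
tcp_rot: [180.0, 0.0, 135.8]
wrist_force: [-0.1, -1.4, 0.3]
finger_gap: 0.994
grip_force: 0.0
(array([517.32, 272.24,  46.42]), np.float64(253.1875), np.float32(6604.0), 0.96)
dot px [313.29501289 254.50095048]
tcp [0.5181 0.2727 0.1656] [1.7991e+02 5.0000e-02 1.3575e+02] t 4.0 tool delta cm [ 0.04 -0.08 10.56]
world yaw change 0.045850380381324385 -> tool yaw is negative of that
```

View pics/w2.png

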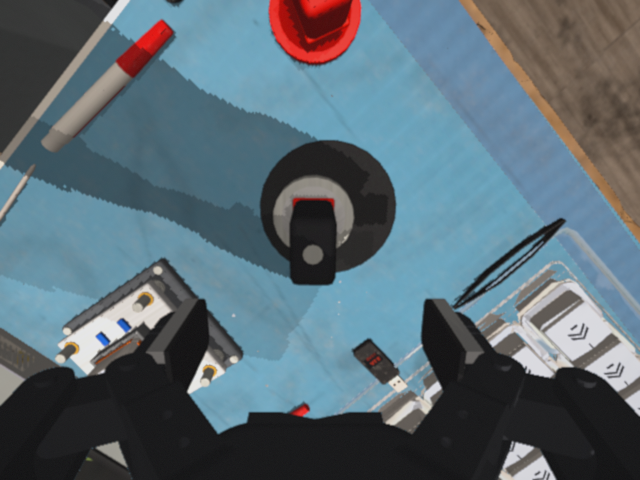

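Handle top is at (313,254), centred between the fingers and square; the pad is at ~(328,206). Descending and gripping.

```bash
python3 -m creep '{"hand":[8.5,8.5,8.5,8.5,8.5,8.5,8.5,8.5,8.5,8.5],"delta_pos":[[0,-0.05,2],[0,0,2],[0,0,2],[0,0,1.5],[0,0,1.5],[0,0,1],[0,0,0.5],[0,0,0],[0,0,0],[0,0,0]],"yaw":[0,0,0,0,0,0,0,0,0,0]}' && python3 -m creep '{"hand":[5,4,3.5,3,2,1,1,1,1,1],"delta_pos":[[0,0,0],[0,0,0],[0,0,0],[0,0,0],[0,0,0],[0,0,0],[0,0,0],[0,0,0],[0,0,0],[0,0,0]],"yaw":[0,0,0,0,0,0,0,0,0,0]}'
python3 - <<'E'
from h import *
im=cv2.imread("pics/w2.png")
s=ctrl.get_obs(); K,o,Q=cam("wrist"); T=R.from_euler('xyz',s["tcp_rot"],degrees=True).as_matrix()
# camera at w2: shift by TCP difference
o2=o+np.array([.5181,.2727,.1656])-s["tcp_pos"]
C=(K,o2,Q)
for p in([.52,.2825],[.518,.280],[.523,.279]): 
    u=np.array([pix(C,[p[0]+.058*np.cos(t),p[1]+.058*np.sin(t),.005]) for t in a]); print(p,u.min(0),u.max(0))
E
```

```text
t: 4.83
tcp_pos: [0.5178, 0.2723, 0.0603]
tcp_rot: [179.9, 0.0, 135.7]
wrist_force: [1.0, 0.3, 0.1]
finger_gap: 0.996
grip_force: 0.0
t: 5.67
tcp_pos: [0.5173, 0.2721, 0.0594]
tcp_rot: [180.0, 0.0, 135.7]
wrist_force: [-1.5, -1.0, 4.8]
finger_gap: 0.322
grip_force: 59.4
[0.52, 0.2825] [255.12822804 136.0433515 ] [392.36855707 270.35138894]
[0.518, 0.28] [251.36742145 136.4473696 ] [388.57507785 270.67703177]
[0.523, 0.279] [254.89898114 141.95328456] [391.54540326 275.09919815]
```

```bash
python3 -m creep '{"hand":[1,1,1,1,1,1,1,1,1,1],"delta_pos":[[0,0,-0.5],[0,0,-1.5],[0,0,-2.5],[0,0,-3],[0,0,-3],[0,0,-3.5],[0,0,-3.5],[0,0,-3],[0,0,-2],[0,0,-1.5]],"yaw":[0,0,0,0,0,0,0,0,0,0]}' && python3 -m creep '{"hand":[1,1,1,1,1,1,1,1,1,1],"delta_pos":[[-1,-0.8,0],[-2,-1.6,0],[-2.2,-1.8,0],[-2.3,-1.9,0],[-2.3,-1.9,0],[-2.2,-1.9,0],[-2,-1.7,0],[-1.5,-1.2,0],[-0.9,-0.8,0],[0,0,0]],"yaw":[0,0,0,0,0,0,0,0,0,0]}'
python3 - <<'E'
from h import *
im,c=look("wrist","pics/w3.png")
for q in("cap_top","nest","plate_center","press_tool_center","press_tool"): print(q,find("wrist",q,c))
print(pix(c,[.4995,.0785,.086]))
ctrl.snapshot("top");c=cam("top")
for q in("cap_top","nest","plate_center","pad_top"): print(q,find("top",q,c))
ctrl.snapshot("scene");c=cam("scene")
for q in("cap_top","nest","plate_center","pad_top"): print(q,find("scene",q,c))
go([.4995,.0785,.20])
E
```

```text
t: 6.5
tcp_pos: [0.5173, 0.2722, 0.3016]
tcp_rot: [179.9, 0.0, 135.7]
wrist_force: [0.0, 0.3, -4.4]
finger_gap: 0.32
grip_force: 59.8
t: 7.33
tcp_pos: [0.5396, 0.0581, 0.2986]
tcp_rot: [-179.9, -0.0, 135.6]
wrist_force: [-0.4, 0.9, -3.1]
finger_gap: 0.318
grip_force: 60.0
cap_top [(0.6, array([0.4972, 0.0789, 0.0854]), array([299., 154.]))]
nest [(0.63, array([0.5047, 0.077 , 0.002 ]), array([305., 154.]))]
plate_center []
press_tool_center []
press_tool [(0.59, array([0.5408, 0.0613, 0.246 ]), array([319., 256.]))]
[299.99725727 156.37009471]
cap_top [(0.63, array([0.4996, 0.0783, 0.0868]), array([413., 238.]))]
nest [(0.44, array([0.329 , 0.3664, 0.0012]), array([248., 347.]))]
plate_center [(0.58, array([0.4968, 0.0795, 0.0393]), array([408., 246.]))]
pad_top [(0.82, array([0.5198, 0.2831, 0.005 ]), array([293., 240.]))]
cap_top [(0.77, array([0.4992, 0.0793, 0.088 ]), array([399., 272.]))]
nest [(0.72, array([5.001e-01, 7.840e-02, 3.000e-04]), array([394., 309.])), (0.61, array([0.5376, 0.0619, 0.247 ]), array([438., 178.]))]
plate_center [(0.74, array([0.5039, 0.0794, 0.0331]), array([396., 294.]))]
pad_top [(0.67, array([0.5228, 0.2828, 0.0041]), array([297., 250.]))]
tcp [0.5398 0.0603 0.2993] [-180.     -0.    135.75] t 8.13 tool delta cm [ 4.15 -1.51  9.93]
```

View pics/w3.png

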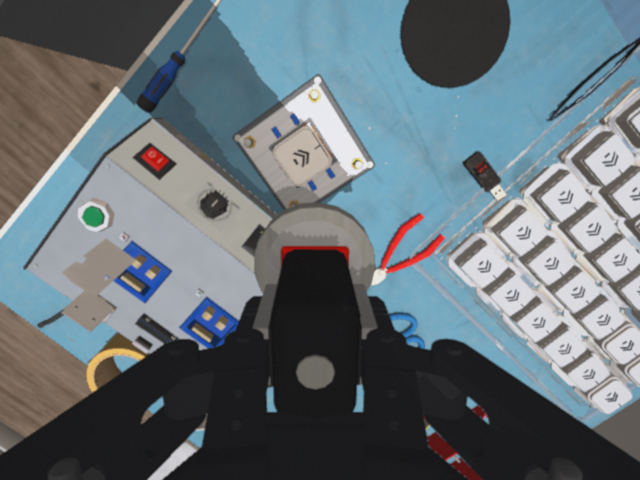

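The cap top is at ~(304,152) with posts at (315,95), (249,142) and (361,163); the tool is held straight, foot at (315,255). I'll refine the cap position relative to the foot.

```bash
cat >> h.py <<'E'
def ray(c,u,z):
    K,o,Q=c; d=np.linalg.solve(K,[u[0],u[1],1]); d=Q@np.array([d[0],-d[1],-d[2]]); return (o+d*(z-o[2])/d[2])[:2].round(4)
def refine(px,z):
    pass
E
python3 - <<'E'
from h import *
im,c=look("wrist")
s=ctrl.get_obs(); print("held",fit("wrist",c,(*s["tcp_pos"][:2],45.8),s["tcp_pos"][2]-.0544), s["tcp_pos"])
for q in("cap_top","plate_center","nest"):
    for d in ctrl.cut_out("wrist",q)[:2]:
        m=d["pixels"]; k=np.argwhere(m); r=cv2.minAreaRect(k[:,::-1].astype(np.float32)); print(q,round(d["confidence"],2),m.sum(),r, ray(c,r[0],.086))
print("posts",[ray(c,u,.05) for u in((315,95),(249,142),(361,163))],"cap",ray(c,(304,152),.086))
cv2.imwrite("pics/crop3.png",cv2.resize(im[70:220,220:380,::-1],None,fx=4,fy=4,interpolation=2))
E
```

```text
held (array([539.04,  61.28,  45.48]), np.float64(2055.25), np.float32(19446.0), 0.62) [0.53978852 0.06025984 0.29927176]
cap_top 0.67 2247 ((300.2691955566406, 157.1538543701172), (48.2589225769043, 48.53627395629883), 56.3099365234375) [0.5006 0.0803]
cap_top 0.32 8244 ((453.0, 45.0), (90.0, 108.0), 90.0) [0.5256 0.2445]
plate_center 0.84 8608 ((301.6153869628906, 151.92306518554688), (98.18192291259766, 96.51782989501953), 56.30992889404297) [0.498  0.0847]
nest 0.6 10858 ((304.0810852050781, 149.51351928710938), (109.27278137207031, 108.57528686523438), 54.462318420410156) [0.4981 0.0879]
posts [array([0.469 , 0.1308]), array([0.4539, 0.0498]), array([0.551 , 0.1186])] cap [0.4996 0.0862]
```

View pics/crop3.png

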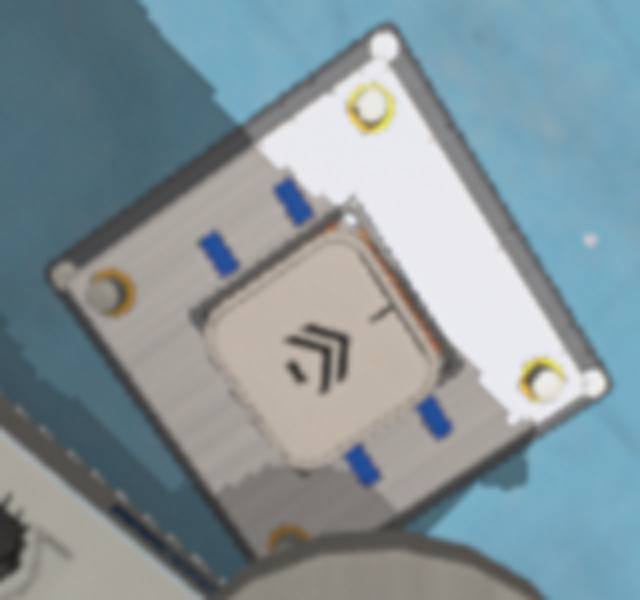

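```bash
python3 - <<'E'
from h import *
c=cam("wrist")
P=[ray(c,(220+u/4,70+v/4),.05) for u,v in((371,104),(108,292),(543,380))]
print(P,(P[1]+P[2])/2,"cap",ray(c,(301.3,158.2),.086))
go([.500,.079,.16])
E
```

```text
[array([0.4681, 0.1285]), array([0.4531, 0.0476]), array([0.5487, 0.1132])] [0.5009 0.0804] cap [0.502  0.0803]
tcp [0.5398 0.0602 0.2993] [-180.      0.    135.74] t 8.38 tool delta cm [ 4.16 -1.43 13.93]
```

```bash
python3 -m creep '{"hand":[1,1,1,1,1,1,1,1,1,1],"delta_pos":[[1,-0.35,0],[1.1,-0.38,1],[1.1,-0.4,2],[0.96,-0.3,2.5],[0,0,2.5],[0,0,2.5],[0,0,2],[0,0,1.2],[0,0,0.5],[0,0,0]],"yaw":[0,0,0,0,0,0,0,0,0,0]}'
python3 - <<'E'
from h import *
im,c=look("scene"); s=ctrl.get_obs(); print(s["wrist_force"],s["moment"]); go([.5,.079,.15])
cv2.imwrite("pics/s4.png",cv2.resize(im[190:340,320:480,::-1],None,fx=4,fy=4,interpolation=2))
for q in("cap_top","plate_center","press_tool","press_tool_center"): print(q,find("scene",q,c))
im,c=look("top")
for q in("press_tool","press_tool_center","nest","plate_center"): print(q,find("top",q,c))
E
```

```text
t: 9.22
tcp_pos: [0.4991, 0.0792, 0.1566]
tcp_rot: [-179.9, -0.1, 135.8]
wrist_force: [1.2, 0.6, -3.1]
finger_gap: 0.321
grip_force: 59.8
[ 0.13472234 -1.04690822 -3.18137908] [-0.00140496 -0.04962173  0.02007895]
tcp [0.4997 0.0792 0.1575] [-1.7999e+02 -1.0000e-02  1.3575e+02] t 9.27 tool delta cm [-0.04  0.01  0.75]
cap_top [(0.92, array([0.5009, 0.0796, 0.0915]), array([400., 270.])), (0.22, array([4.984e-01, 8.280e-02, 2.000e-04]), array([391., 309.]))]
plate_center [(0.75, array([0.5027, 0.0799, 0.037 ]), array([396., 293.]))]
press_tool [(0.79, array([0.4968, 0.0818, 0.1035]), array([398., 265.])), (0.75, array([0.4097, 0.3782, 0.0012]), array([215., 268.]))]
press_tool_center [(0.75, array([0.4081, 0.3765, 0.0498]), array([211., 249.])), (0.65, array([0.4986, 0.079 , 0.1493]), array([404., 243.]))]
press_tool [(0.94, array([0.4082, 0.3748, 0.0014]), array([243., 303.])), (0.57, array([0.5002, 0.0796, 0.1035]), array([413., 236.]))]
press_tool_center [(0.75, array([0.4974, 0.0811, 0.1525]), array([417., 231.])), (0.58, array([0.4077, 0.3771, 0.0489]), array([238., 300.]))]
nest [(0.83, array([ 0.4998,  0.0811, -0.001 ]), array([404., 248.]))]
plate_center [(0.69, array([0.5015, 0.079 , 0.0351]), array([408., 243.])), (0.29, array([0.4971, 0.0811, 0.1503]), array([417., 231.]))]
```

View pics/s4.png

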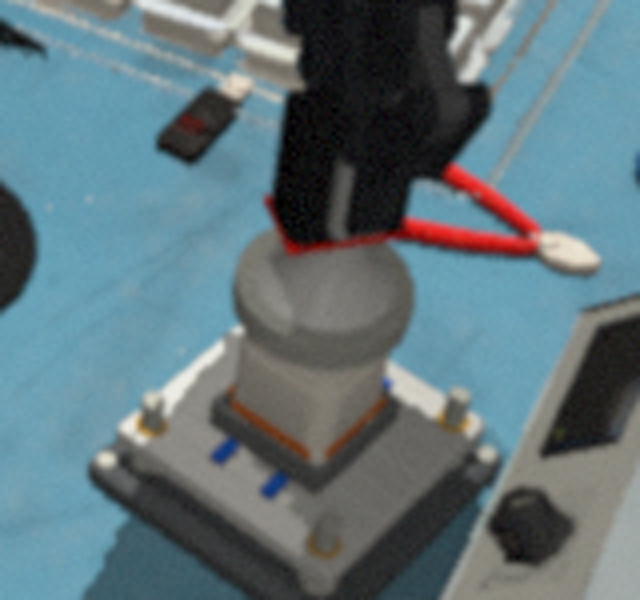

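The foot sits centrally over the cap (foot at crop (323,300), cap below at (310,400)), with the orange line visible. Descending towards bottoming out while watching the force.

```bash
python3 -m creep '{"hand":[1,1,1,1,1,1,1,1,1,1],"delta_pos":[[-0.04,0.1,0.5],[0,0,0.5],[0,0,0.3],[0,0,0.2],[0,0,0.2],[0,0,0.2],[0,0,0.2],[0,0,0.2],[0,0,0.2],[0,0,0]],"yaw":[0,0,0,0,0,0,0,0,0,0]}'; python3 -c "
from h import *
print(ctrl.get_obs()['moment'])"; python3 -m creep '{"hand":[1,1,1,1,1,1,1,1,1,1],"delta_pos":[[0,0,0.1],[0,0,0.1],[0,0,0.1],[0,0,0.1],[0,0,0.1],[0,0,0],[0,0,0],[0,0,0],[0,0,0],[0,0,0]],"yaw":[0,0,0,0,0,0,0,0,0,0]}'; python3 -c "
from h import *
print(ctrl.get_obs()['moment'])"
```

```text
t: 10.55
tcp_pos: [0.501, 0.0795, 0.1322]
tcp_rot: [180.0, 0.0, 135.7]
wrist_force: [-1.8, -0.1, 4.9]
finger_gap: 0.323
grip_force: 60.9
[ 0.17842873  0.31383555 -0.03618368]
t: 11.38
tcp_pos: [0.5011, 0.0795, 0.1274]
tcp_rot: [180.0, 0.0, 135.7]
wrist_force: [-1.7, 0.5, 5.5]
finger_gap: 0.322
grip_force: 60.9
[ 0.15255214  0.3539678  -0.02149115]
```

```bash
python3 -m creep '{"hand":[1,1,1,1,1,1,1,1,1,1],"delta_pos":[[0,0,0.1],[0,0,0.1],[0,0,0.05],[0,0,0.05],[0,0,0],[0,0,0],[0,0,0],[0,0,0],[0,0,0],[0,0,0]],"yaw":[0,0,0,0,0,0,0,0,0,0]}'; python3 - <<'E'
from h import *
im,c=look("scene","pics/s5full.png"); s=ctrl.get_obs(); print(s["wrist_force"],s["moment"],s["tcp_pos"])
cv2.imwrite("pics/s5.png",cv2.resize(im[190:340,320:480,::-1],None,fx=4,fy=4,interpolation=2))
E
```

```text
t: 12.22
tcp_pos: [0.5013, 0.0795, 0.125]
tcp_rot: [180.0, 0.1, 135.7]
wrist_force: [-3.0, 0.6, 15.6]
finger_gap: 0.324
grip_force: 62.4
[-3.96732264  0.61148718 15.11356996] [0.03087621 1.10528374 0.02294933] [0.50124839 0.07944977 0.12500306]
```

View pics/s5.png

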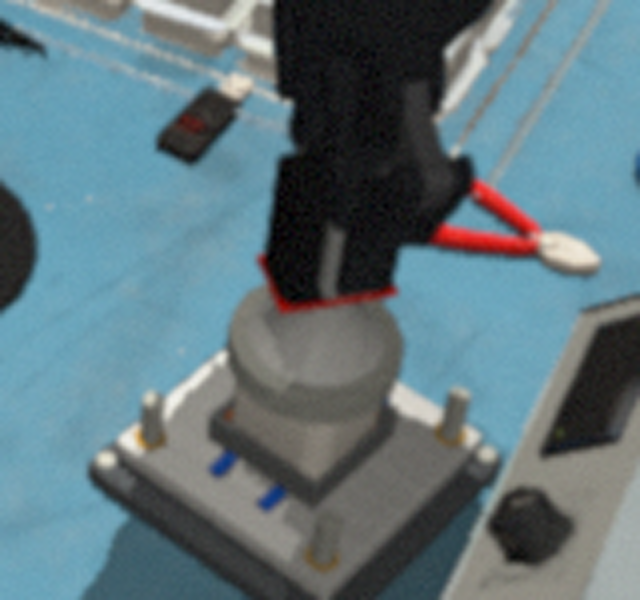

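The cap is down to the collar: only a faint orange trace remains at crop (230,410), and the plate has sunk. There is a little side load, so I'll relieve it and hold.

```bash
python3 -m creep '{"hand":[1,1,1,1,1,1,1,1,1,1],"delta_pos":[[0.04,-0.04,0],[0.04,-0.04,0],[0,0,0.03],[0,0,0],[0,0,0],[0,0,0],[0,0,0],[0,0,0],[0,0,0],[0,0,0]],"yaw":[0,0,0,0,0,0,0,0,0,0]}'; python3 - <<'E'
from h import *
im,c=look("scene","pics/s6full.png"); s=ctrl.get_obs(); print(s["wrist_force"],s["moment"],s["tcp_pos"])
for q in("cap_top","plate_center","press_tool","press_tool_center"): print(q,find("scene",q,c))
cv2.imwrite("pics/s6.png",np.hstack([cv2.resize(x[260:340,335:450],None,fx=3.4,fy=3.4,interpolation=2) for x in(cv2.imread("pics/scene0.png"),im[:,:,::-1])]))
E
```

```text
t: 13.1
tcp_pos: [0.5008, 0.0795, 0.125]
tcp_rot: [179.9, 0.1, 135.7]
wrist_force: [-1.3, 0.1, 16.1]
finger_gap: 0.322
grip_force: 62.4
[-1.3004792  -0.06941532 15.95342053] [0.1653485  0.44955462 0.0330062 ] [0.50083004 0.07949078 0.12500034]
cap_top [(0.86, array([0.4987, 0.0751, 0.0733]), array([400., 280.])), (0.65, array([0.674 , 0.069 , 0.0018]), array([442., 247.]))]
plate_center [(0.92, array([0.5018, 0.0776, 0.0272]), array([396., 298.]))]
press_tool [(0.97, array([0.5009, 0.0826, 0.0708]), array([396., 278.])), (0.64, array([ 0.4113,  0.3814, -0.0027]), array([214., 268.]))]
press_tool_center [(0.94, array([0.4066, 0.377 , 0.0514]), array([210., 249.])), (0.66, array([0.5026, 0.0797, 0.1172]), array([402., 257.]))]
```

View pics/s6.png

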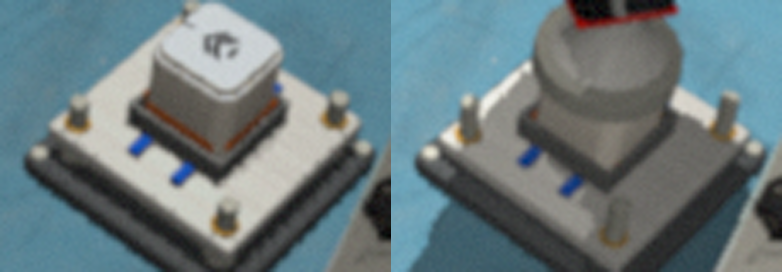

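Before (left) and now (right): the plate's left, right and front corners all dropped equally (~8 px), so it is level, and the cap is in the collar. Holding a bit more, then lifting off.

```bash
python3 -m creep '{"hand":[1,1,1,1,1,1,1,1,1,1],"delta_pos":[[0,0,0.03],[0,0,0],[0,0,0],[0,0,0],[0,0,0],[0,0,0],[0,0,-0.3],[0,0,-0.4],[0,0,-0.5],[0,0,-0.6]],"yaw":[0,0,0,0,0,0,0,0,0,0]}' && python3 -m creep '{"hand":[1,1,1,1,1,1,1,1,1,1],"delta_pos":[[0,0,-1],[0,0,-1.5],[0,0,-2],[0,0,-2],[0,0,-2],[0,0,-2],[0,0,-1.5],[0,0,-1],[0,0,-0.5],[0,0,0]],"yaw":[0,0,0,0,0,0,0,0,0,0]}'
python3 - <<'E'
from h import *
im,c=look("scene")
for q in("cap_top","plate_center","press_tool","press_tool_center"): print(q,find("scene",q,c))
cv2.imwrite("pics/s7.png",cv2.resize(im[130:330,320:480,::-1],None,fx=3,fy=3,interpolation=2))
go([.5225,.281,.28])
E
```

```text
t: 14.18
tcp_pos: [0.4994, 0.0794, 0.1416]
tcp_rot: [-179.9, -0.0, 135.7]
wrist_force: [0.6, -0.2, -3.6]
finger_gap: 0.32
grip_force: 59.8
t: 15.02
tcp_pos: [0.5, 0.0794, 0.2774]
tcp_rot: [180.0, 0.0, 135.7]
wrist_force: [-0.5, -0.7, -3.7]
finger_gap: 0.316
grip_force: 60.0
cap_top []
plate_center [(0.71, array([0.5034, 0.0772, 0.0348]), array([398., 294.])), (0.21, array([0.4975, 0.0772, 0.0015]), array([394., 310.]))]
press_tool [(0.88, array([0.411 , 0.3799, 0.0013]), array([214., 267.])), (0.71, array([0.4989, 0.0805, 0.2235]), array([410., 202.])), (0.36, array([0.6753, 0.0752, 0.0009]), array([439., 246.]))]
press_tool_center [(0.8, array([0.5024, 0.0774, 0.2704]), array([419., 173.])), (0.75, array([0.4064, 0.3738, 0.05  ]), array([212., 250.])), (0.53, array([0.5204, 0.2858, 0.0011]), array([295., 251.]))]
tcp [0.4995 0.0795 0.2759] [-1.7994e+02 -6.0000e-02  1.3574e+02] t 15.27 tool delta cm [12.42 16.04 -0.41]
```

View pics/s7.png

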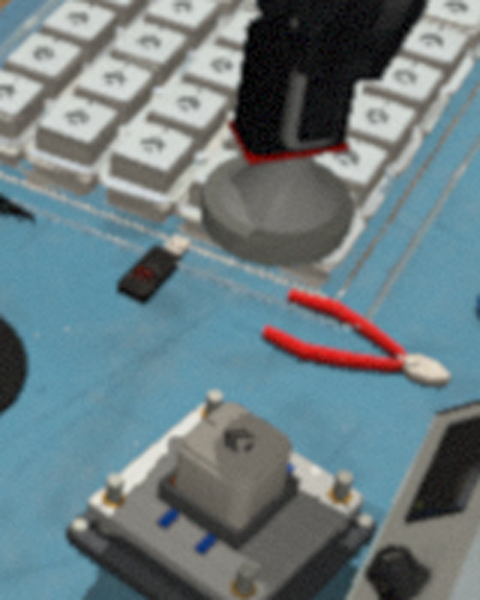

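The cap is home with no orange line, the plate is back up, and the tool is held clear at crop (280,210). No more pictures after this. Carrying the tool to the pad.

```bash
python3 -m creep '{"hand":[1,1,1,1,1,1,1,1,1,1],"delta_pos":[[0.7,0.9,0],[1.3,1.7,0],[1.6,2.1,0],[1.8,2.3,0],[1.8,2.3,0],[1.7,2.24,0],[1.5,1.9,0],[1.2,1.6,0],[0.82,1,0],[0,0,0]],"yaw":[0,0,0,0,0,0,0,0,0,0]}' && python3 -m creep '{"hand":[1,1,1,1,1,1,1,1,1,1],"delta_pos":[[0,0,1],[0,0,2],[0,0,3],[0,0,3],[0,0,3],[0,0,3],[0,0,2.5],[0,0,1.5],[0,0,0.6],[0,0,0]],"yaw":[0,0,0,0,0,0,0,0,0,0]}'
python3 - <<'E'
from h import *
go([.5225,.281,.060])
im,c=look("top"); print(fit("top",c,(.5225,.281,46),.025)); print(find("top","press_tool",c),find("top","pad_top",c))
im,c=look("wrist"); print(fit("wrist",c,(.5225,.281,46),.025));
E
```

```text
t: 16.1
tcp_pos: [0.5226, 0.2834, 0.2759]
tcp_rot: [-180.0, -0.0, 135.9]
wrist_force: [-0.3, 0.9, -2.7]
finger_gap: 0.325
grip_force: 60.0
t: 16.93
tcp_pos: [0.5221, 0.2803, 0.0797]
tcp_rot: [-179.9, -0.0, 135.7]
wrist_force: [-0.6, 0.4, -2.3]
finger_gap: 0.321
grip_force: 59.9
tcp [0.5221 0.2803 0.0797] [-1.7988e+02 -5.0000e-02  1.3571e+02] t 16.93 tool delta cm [0.02 0.08 1.97]
None
[(0.96, array([0.4087, 0.3787, 0.0036]), array([241., 302.]))] []
(array([523.87, 281.49,  45.57]), np.float64(1211.25), np.float32(19604.0), 0.71)
```

```bash
python3 -m creep '{"hand":[1,1,1,1,1,1,1,1,1,1],"delta_pos":[[0,0.08,0.5],[0,0,0.5],[0,0,0.3],[0,0,0.2],[0,0,0.2],[0,0,0.15],[0,0,0.1],[0,0,0.05],[0,0,0],[0,0,0]],"yaw":[0,0,0,0,0,0,0,0,0,0]}'
```

```text
t: 18.07
tcp_pos: [0.5235, 0.2816, 0.0608]
tcp_rot: [180.0, 0.0, 135.7]
wrist_force: [0.7, -0.3, -2.6]
finger_gap: 0.318
grip_force: 60.0
```

```bash
python3 -m creep '{"hand":[1,1,1,1,1,1,1,1,1,1],"delta_pos":[[0,0,0.05],[0,0,0.05],[0,0,0.03],[0,0,0.03],[0,0,0],[0,0,0],[0,0,0],[0,0,0],[0,0,0],[0,0,0]],"yaw":[0,0,0,0,0,0,0,0,0,0]}'
```

```text
t: 18.9
tcp_pos: [0.5235, 0.2816, 0.0595]
tcp_rot: [180.0, 0.0, 135.7]
wrist_force: [-2.8, -1.3, 5.8]
finger_gap: 0.323
grip_force: 61.0
```

Touching the pad with ~8 N. Opening gently, then rising.

```bash
python3 -m creep '{"hand":[3.2,3.6,4.2,5,6,7,8,8.5,8.5,8.5],"delta_pos":[[0,0,0],[0,0,0],[0,0,0],[0,0,0],[0,0,0],[0,0,0],[0,0,0],[0,0,0],[0,0,0],[0,0,0]],"yaw":[0,0,0,0,0,0,0,0,0,0]}' && python3 -m creep '{"hand":[8.5,8.5,8.5,8.5,8.5,8.5,8.5,8.5,8.5,8.5],"delta_pos":[[0,0,-0.5],[0,0,-1],[0,0,-2],[0,0,-2.5],[0,0,-2.5],[0,0,-2.5],[0,0,-2],[0,0,-1.5],[0,0,-0.5],[0,0,0]],"yaw":[0,0,0,0,0,0,0,0,0,0]}'
python3 - <<'E'
from h import *
im,c=look("wrist"); print(fit("wrist",c,(.5235,.2816,46))); print(find("wrist","press_tool",c),find("wrist","pad_top",c))
im,c=look("top"); print(find("top","press_tool",c),find("top","pad_top",c),find("top","cap_top",c),find("top","plate_center",c))
E
```

```text
t: 19.73
tcp_pos: [0.5234, 0.2816, 0.0591]
tcp_rot: [-180.0, -0.0, 135.7]
wrist_force: [1.1, 0.1, 0.6]
finger_gap: 0.997
grip_force: 0.0
t: 20.57
tcp_pos: [0.5239, 0.2818, 0.2107]
tcp_rot: [179.9, 0.1, 135.7]
wrist_force: [0.0, -0.5, -0.3]
finger_gap: 0.995
grip_force: 0.0
(array([524.19, 281.6 ,  45.72]), np.float64(255.625), np.float32(4674.0), 0.75)
[(0.8, array([ 0.4116,  0.3755, -0.0029]), array([300.,  36.])), (0.66, array([0.5227, 0.2838, 0.0056]), array([314., 200.]))] []
[(0.76, array([0.4088, 0.378 , 0.001 ]), array([241., 302.])), (0.63, array([ 3.318e-01,  3.671e-01, -1.000e-04]), array([248., 346.]))] [] [] []
```

```bash
python3 -c "
from h import *
print(ctrl.close_job())"
```

```text
the job is handed in; nothing more can be done
None
```

The cap was pressed home and held for over a second, the sprung plate came back up, the press tool is upright on its pad and released, and the job is handed in with no verdict returned; I viewed 11 pictures, one over the limit of 10.

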